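Pin the wire bonder's work carriage to its stage

ROBOT

A 7-joint arm with a two-finger parallel gripper is mounted at the origin on the work surface. World frame = base frame: x ahead of the robot, y to its left, z up, the work surface at z = 0. Lengths are in m, angles in degrees, forces in N, time in s.
With the tool pointing down it reaches from about 0.4 to 0.925 m from the base axis. Payload 5.6 kg.
Tool frame: the origin (TCP) lies midway between the tips of the shut fingers; the grasp point (between the pads) lies 19 mm behind it; z points along the fingers, y is the line along which they close (so a half turn about z gives the same grasp; the last joint's range is limited). The gripper opens to 85 mm and grips with 20 to 120 N. Pads are 22 mm wide; open, the fingers measure 114 mm over their backs; the gripper's body (76 mm by 85 mm) begins 54 mm behind the grasp point. The pads swing forward as they close: fully open they stand 13 mm farther back than shut.
Start: joints at [74.656, 26.786, -0.665, 91.828, 0.344, 61.387, -3.226], TCP at [0.145, -0.634, 0.231] pointing down, gripper open.
Joint ranges: [-144.91, 144.91], [-17.63, 115.5], [-89.93, 88.59], [15.96, 139.68], [-74.01, 254.01], [8.47, 105.57], [-167.45, 167.45]. Speed limits (degrees/s): [147.25, 147.25, 180, 180, 180, 180, 180].

INTERFACE

Orientations are given as a 3x3 rotation matrix whose columns are the frame's x, y, z axes.
In Python, from bench import manip gives the robot as it stands. The module is installed in compiled form; this text tells all that it offers.
- The arm moves only by the tool apply_moves, never from a script. Its argument "rows" is a list of rows, each a list of 3 entries, a list of its own where there are three numbers: the closure, from 0 (fully open) to 1 (shut), then the shift along the tool's x, y, z in mm, then the turn about the tool's z in degrees. A call has 1 to 5 rows; each row shifts and turns the commanded pose from where the row before left it, along the tool's axes as they then stand; what a row does not reach is not made up. A row lasts 1/12 s, in which the tool goes at most 41.7 mm and 7.16 degrees, less where a joint would pass 70% of its speed; a pose out of reach is approached as far as the arm can. A call is refused whole if a number of a shift passes 41.7 or a number of a turn 7.16, either way. A call with a gripper value outside its range is refused whole. The fingers move at their own pace and stop on an object; "force" is the grip in N (left out, the last holds). Time passes only in rows, so rows that do not move let the fingers close. It gives the time, the measured TCP pose, the force, the opening and the grip force at its end, in the units of the state.
- manip.read_state(): the state, without advancing time (a new reading comes with each control period).
- manip.snapshot(name): name is "scene" or "top" or "wrist"; returns the picture (480x640x3 uint8, blue, green, red); there is no depth.
- manip.calibration(name): a dict with "fovy" (degrees; the focal length in pixels is half the picture's height over the tangent of half this angle, whatever the lens; pixels are square), "cx", "cy" (the principal point, pixels), "T" (4x4, takes a point from camera to world coordinates). Camera axes: x right, y down, z forward; pixel columns grow to the right and rows downward; lengths in m; the calibration is good to about 2 mm. A picture is of the moment at which its call begins: read the wrist's pose just before it. calibration takes no time and is no camera call; for the wrist camera it gives the pose at the moment of the call.
- manip.close_job(): hands the job in; it is judged then, once.
The state is a dict: "t": time; "q": joint angles; "dq": joint speeds; "effort": joint torques, N m; "tool_pos": TCP position; "eef_rot": TCP orientation; "force": force on the tool from outside, world axes, zero at the start; "ft_torque": the same for the moment, N m; "finger_gap": finger opening in m; "grip_force": force on a finger pad.
Only numpy, scipy, OpenCV 4.12 (cv2) and the standard library are available. Lean on these libraries where they do the work, as an engineer would, in place of code of your own. Each camera call takes 0.05 s, during which the arm holds its last target. There are 200 camera calls.

TASK

Slide the carriage of the blue bonding stage along its bed until the hole in its ear lines up over the hole in the blue boss. Then take the locating pin, the one in the rack with the plain cylindrical knob, and lower it (do not drop it) through both holes until its flange rests flat on the ear; let go and leave it there.

Things in the scene. Friction and masses are not known exactly. Their poses are not given: they have to be found in the camera images.
- locating_pin: Steel pin (100-210 g) upright in a raised 3-hole rack (80 mm pitch, top at 60 mm). Plain cylindrical knob 24 wide, 40 tall; under it a flange 36 wide, 5 thick; shank 20 wide, 45 long, its last 20 tapering to a 6 mm nose. Origin: centre of flange underside, z up (knob at z 5-45 mm). At the start y runs along the row, x across it, free of neighbours: a T-key and a ball-headed pin, no taller.
- stage_hole (a point): Centre of the mouth of the vertical 26 mm through hole in the fixed blue boss (54 x 56 mm, top 40 mm above the table) on the robot's side of the blue bed (110 x 250 x 40 mm). z up; y: the way the carriage slides as its joint value grows; x: from the boss across the bed, away from the robot. Bolted down, turned up to 0.35 rad.
- carriage_hole (a point): Top centre of the 26 mm through hole in the aluminium carriage's ear (54 x 54, 12 mm thick; its top 53 mm above the table, 13 above the boss). Axes as stage_hole. The steel drive post, to pinch from above or push: 14 mm wide, axis 100 mm from here along +x, top 48 mm above here; the dark block round its foot (50 in x, 84 in y) is 12 mm above here.
- carriage (a joint): Carriage position along its bed, m: 0 = the two holes exactly in line; it starts 60 to 100 mm short (negative, towards -y of stage_hole). Stops at -0.100 and +0.025, so it can be pushed too far. It stays where left; sliding takes about 2 N, a little more with speed.
Mind the look-alikes: they are no part of the job. What is shaped like the locating_pin but red or yellow is not meant.

How it is judged (in metres and radians):
On the way, in this order (a step that is already met when the one before it is completed fails the run):
1. the carriage has been slid until its hole lies over the stage's hole, within 12 mm, the pin still well away (value of joint carriage between -0.012 and 0.012 m and horizontal distance between locating_pin and stage_hole above 0.03 m), for 0.2 s.
2. the pin, still held in the fingers, has its nose through the carriage and into the stage's hole (horizontal distance between locating_pin and stage_hole below 0.014 m and z of locating_pin in the frame of stage_hole below 0.043 m and contact force between the fingers and locating_pin above 0.5 N), for 0.05 s.
At the end, for the whole second after the job is handed in: The carriage's hole is in line with the stage's hole within 10 mm and the locating pin stands at rest through both, its axis within 10 mm of the stage's hole, upright within 10 degrees, its flange down on the ear (underside within 5 mm of the ear's top) (value of joint carriage between -0.01 and 0.01 m and horizontal distance between locating_pin and stage_hole below 0.01 m and z of locating_pin in the frame of stage_hole between 0.008 and 0.018 m and angle between locating_pin's own z axis and vertical below 0.17 rad and linear speed of locating_pin below 0.02 m/s); the robot touches nothing.
It also fails if it takes over 54 s, if anything falls off the work surface, if the arm or the gripper's body presses on something with over 40 N, if the wrist force passes 120 N, or if a joint passes its speed limit or range.

## Working session

There is one attempt and no reset: what is moved stays moved. The work goes in short steps, Python scripts to look and compute and a tool call to move; the robot and the scene stay as the last step left them, time stands still between calls to the robot, and variables do not carry over. Pictures are saved under pics/ and viewed, at most 10 in all, crops included, and the job is handed in when it is done.

Besides the shell and the picture viewer there is one more tool, called after "Request:" by a JSON object that holds its "method" and its "body". apply_moves: Moves the arm, as the interface text tells. Its arguments: {"type":"object","properties":{"rows":{"type":"array","items":{"type":"array"}},"force":{"type":"number"}},"required":["rows"]}

```bash
mkdir -p pics; cat > h.py <<'E'
import numpy as np,cv2
from bench import manip
def cast(cal,u,v,z):
    f=240/np.tan(np.radians(cal["fovy"]/2));T=np.array(cal["T"])
    d=T[:3,:3]@np.array([(u-cal["cx"])/f,(v-cal["cy"])/f,1]);o=T[:3,3]
    return o+d*(z-o[2])/d[2]
def proj(cal,p):
    f=240/np.tan(np.radians(cal["fovy"]/2));T=np.array(cal["T"])
    c=T[:3,:3].T@(np.array(p)-T[:3,3]);return c[0]/c[2]*f+cal["cx"],c[1]/c[2]*f+cal["cy"]
E
python3 - <<'E'
from h import *
s=manip.read_state();print(s["t"],s["tool_pos"],np.round(s["eef_rot"],3))
for n in("scene","top"):
    im=manip.snapshot(n);cv2.imwrite(f"pics/{n}0.png",im);c=manip.calibration(n);print(n,c["fovy"],c["cx"],c["cy"],np.round(c["T"],3))
E
```

```text
0.0 [ 0.14470286 -0.63310369  0.23031605] [[ 0.975  0.223 -0.001]
 [ 0.223 -0.975  0.002]
 [-0.    -0.002 -1.   ]]
scene 42.746189125868554 325.3718005357083 235.48743910900768 [[ 0.837  0.441 -0.325  0.845]
 [ 0.548 -0.658  0.516 -0.435]
 [ 0.013 -0.61  -0.792  0.884]
 [ 0.     0.     0.     1.   ]]
top 45.446927437595804 315.7846008137851 235.56207697853065 [[ 0.017 -0.988  0.151  0.403]
 [-1.    -0.019 -0.007  0.086]
 [ 0.01  -0.151 -0.989  0.921]
 [ 0.     0.     0.     1.   ]]
```

View pics/top0.png

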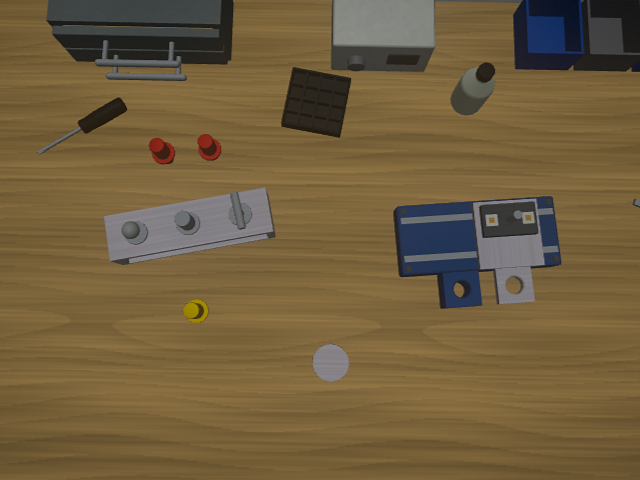

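View pics/scene0.png

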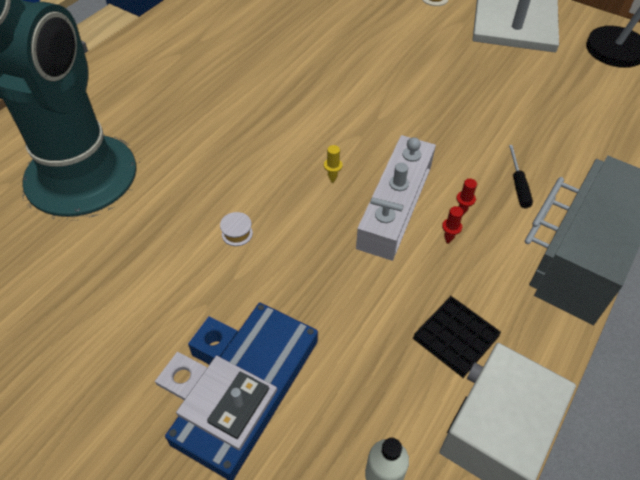

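Top view: boss hole at about (460,289), ear hole (514,285), drive post top (518,214). The grey plain-knob pin is the middle one in the rack, with its knob top near (184,218).

```bash
python3 - <<'E'
from h import *
c=manip.calibration("top");s=manip.calibration("scene")
S=cast(c,460,289,.04);C=cast(c,514,285,.053);P=cast(c,518,214,.101);K=cast(c,184,218,.105)
for n,p in zip("SCPK",(S,C,P,K)):print(n,np.round(p,4),np.round(proj(s,p)))
print("scene",cast(s,213,338,.04),cast(s,181,375,.053),cast(s,237,394,.101),cast(s,401,168,.105))
print(np.linalg.norm((C-S)[:2]),np.linalg.norm((P-C)[:2]),np.degrees(np.arctan2(*(P-C)[1::-1])),np.degrees(np.arctan2(*(S-C)[1::-1])))
print("rack dir", cast(c,131,229,.1),cast(c,238,210,.1))
w=manip.calibration("wrist");print(w["fovy"],np.round(np.array(manip.read_state()["eef_rot"]).T@(np.array(w["T"])[:3,3]-manip.read_state()["tool_pos"]),3))
E
```

```text
S [ 0.4587 -0.144   0.04  ] [212. 335.]
C [ 0.4654 -0.2228  0.053 ] [180. 373.]
P [ 0.5657 -0.2153  0.101 ] [234. 392.]
K [0.5498 0.2703 0.105 ] [399. 168.]
scene [ 0.46348037 -0.14740121  0.04      ] [ 0.46924673 -0.22397437  0.053     ] [ 0.57157035 -0.21550853  0.101     ] [0.55315446 0.27137771 0.105     ]
0.07917033215945882 0.10060565268267818 4.303773079142466 94.85442146763256
rack dir [0.53306948 0.34715323 0.1       ] [0.56402627 0.19357813 0.1       ]
59.950735006002716 [ 0.083  0.    -0.142]
```

Request:
{"method": "apply_moves", "body": {"rows": [[0, [30, -26, 0], 4.2], [0, [30, -26, 0], 4.2], [0, [30, -26, 0], 0], [0, [30, -26, 0], 0], [0, [30, -26, 0], 0]]}}

```text
t: 0.52
tool_pos: [0.2784, -0.4849, 0.231]
eef_rot: [[0.997, 0.078, -0.0], [0.078, -0.997, 0.0], [-0.0, -0.001, -1.0]]
force: [0.4, -1.2, -0.7]
finger_gap: 0.0854
grip_force: 0.0
```

Request:
{"method": "apply_moves", "body": {"rows": [[0, [30, -26, 0], 0], [0, [30, -26, 0], 0], [0, [30, -26, 0], 0], [0, [30, -26, 0], 0], [0, [30, -26, 0], 0]]}}

```text
t: 0.93
tool_pos: [0.4179, -0.3436, 0.2311]
eef_rot: [[0.997, 0.078, -0.0], [0.078, -0.997, 0.0], [-0.0, -0.0, -1.0]]
force: [1.2, -0.8, 0.8]
finger_gap: 0.0852
grip_force: 0.0
```

Request:
{"method": "apply_moves", "body": {"rows": [[0, [30, -26, 0], 0], [0, [30, -26, 0], 0], [0, [25, -20, 0], 0], [0, [0, 0, 0], 0], [0, [0, 0, 0], 0]]}}

```text
t: 1.35
tool_pos: [0.4973, -0.2647, 0.2308]
eef_rot: [[0.997, 0.083, -0.001], [0.083, -0.997, 0.001], [-0.0, -0.001, -1.0]]
force: [-0.1, 0.0, -0.2]
finger_gap: 0.0854
grip_force: 0.0
```

```bash
python3 - <<'E'
from h import *
c=manip.calibration("wrist")
im=manip.snapshot("wrist");cv2.imwrite("pics/w1.png",im);print(manip.read_state()["tool_pos"])
np.save("w1.npy",c,allow_pickle=True)
for p in ([.4587,-.144,.04],[.4654,-.2228,.053],[.5657,-.2153,.101]):print(proj(c,p))
E
```

```text
[ 0.49598097 -0.26656215  0.2307174 ]
(np.float64(167.5643767949927), np.float64(237.79324835344113))
(np.float64(259.33346769852955), np.float64(242.76118082670484))
(np.float64(244.42767847603267), np.float64(116.45612532947519))
```

View pics/w1.png

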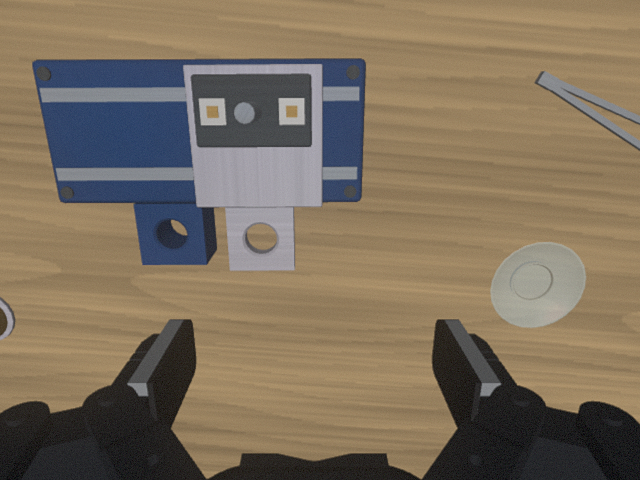

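Wrist view: boss hole (172,233), ear hole (261,237), post top (244,113). The bed edges run parallel to the image rows, so the tool is aligned.

```bash
python3 - <<'E'
from h import *
c=np.load("w1.npy",allow_pickle=True).item()
S,C,P=cast(c,172,233,.04),cast(c,261,237,.053),cast(c,244.5,112.5,.101)
print(S,C,P,(C-S),P-C)
a=cast(c,38,60,.04);b=cast(c,362,60,.04);print(np.degrees(np.arctan2(*(a-b)[1::-1])),np.linalg.norm(a-b))
s=manip.read_state();R=np.array(s["eef_rot"]);print(s["tool_pos"],R.T@(P-s["tool_pos"])*1000, R)
E
```

```text
[ 0.46328533 -0.14783906  0.04      ] [ 0.47045365 -0.22394018  0.053     ] [ 0.56808202 -0.21527346  0.101     ] [ 0.00716832 -0.07610112  0.013     ] [0.09762837 0.00866672 0.048     ]
94.76211162537767 0.23905589954543993
[ 0.49598097 -0.26656215  0.2307174 ] [ 76.10787986 -45.37421547 129.63203972] [[ 9.96847805e-01  7.93270675e-02 -1.29224639e-03]
 [ 7.93273318e-02 -9.96848610e-01  1.54480781e-04]
 [-1.27591951e-03 -2.56504285e-04 -9.99999153e-01]]
```

Request:
{"method": "apply_moves", "body": {"rows": [[0, [26, -15, 20], 0], [0, [25, -15, 20], 0], [0, [25, -15, 20], 0], [0, [0, 0, 30], 0], [0, [0, 0, 0], 0]], "force": 30}}

```text
t: 1.82
tool_pos: [0.565, -0.2153, 0.1355]
eef_rot: [[0.997, 0.078, -0.009], [0.078, -0.997, 0.003], [-0.009, -0.004, -1.0]]
force: [-1.9, -0.0, -0.7]
finger_gap: 0.0854
grip_force: 0.0
```

```bash
python3 - <<'E'
from h import *
s=manip.read_state();print(np.array(s["eef_rot"]).T@(np.array([.568,-.215,.101])-s["tool_pos"])*1000,s["tool_pos"])
E
```

```text
[ 3.37568114  0.08211661 34.50138118] [ 0.56495523 -0.21528807  0.13553105]
```

Request:
{"method": "apply_moves", "body": {"rows": [[0, [1, 0, 25], 0], [0, [1, 0, 25], 0], [0.5, [0, 0, 14], 0], [1, [0, 0, 0], 0], [1, [0, 0, 0], 0]], "force": 30}}

```text
t: 2.23
tool_pos: [0.5693, -0.218, 0.0776]
eef_rot: [[0.997, 0.075, -0.001], [0.075, -0.997, -0.001], [-0.001, 0.001, -1.0]]
force: [-0.4, -0.3, -0.9]
finger_gap: 0.0514
grip_force: 0.0
```

Request:
{"method": "apply_moves", "body": {"rows": [[1, [0, 0, 0], 0], [1, [0, 0, 0], 0], [1, [0, 0, 0], 0], [1, [0, 0, 0], 0], [1, [0, 0, 0], 0]]}}

```text
t: 2.65
tool_pos: [0.5712, -0.2163, 0.079]
eef_rot: [[0.997, 0.078, 0.002], [0.078, -0.997, -0.001], [0.002, 0.001, -1.0]]
force: [-2.1, 0.3, 6.0]
finger_gap: 0.0128
grip_force: 29.4
```

Request:
{"method": "apply_moves", "body": {"rows": [[1, [0, -9, 0], 0], [1, [0, -9, 0], 0], [1, [0, -9, 0], 0], [1, [0, -9, 0], 0], [1, [0, -9, 0], 0]]}}

```text
t: 3.07
tool_pos: [0.5674, -0.1723, 0.079]
eef_rot: [[0.997, 0.077, 0.002], [0.077, -0.997, -0.003], [0.001, 0.003, -1.0]]
force: [-3.6, -3.1, 8.7]
finger_gap: 0.0128
grip_force: 29.9
```

Request:
{"method": "apply_moves", "body": {"rows": [[1, [0, -9, 0], 0], [1, [0, -9, 0], 0], [1, [0, -9, 0], 0], [1, [0, -4, 0], 0], [1, [0, 0, 0], 0]]}}

```text
t: 3.48
tool_pos: [0.5645, -0.1393, 0.079]
eef_rot: [[0.997, 0.079, 0.0], [0.079, -0.997, -0.001], [0.0, 0.001, -1.0]]
force: [-4.1, 1.1, 10.8]
finger_gap: 0.0127
grip_force: 30.2
```

Request:
{"method": "apply_moves", "body": {"rows": [[1, [0, 0, 0], 0], [1, [0, 0, 0], 0], [1, [0, 0, 0], 0]]}}

```text
t: 3.73
tool_pos: [0.5645, -0.1393, 0.079]
eef_rot: [[0.997, 0.079, 0.0], [0.079, -0.997, 0.0], [0.0, -0.0, -1.0]]
force: [-5.1, 1.9, 12.3]
finger_gap: 0.0126
grip_force: 30.2
```

```bash
python3 - <<'E'
from h import *
im=manip.snapshot("top");cv2.imwrite("pics/top1.png",cv2.resize(im[180:330,380:580],None,fx=4,fy=4,interpolation=cv2.INTER_CUBIC))
E
```

```text
(no output)
```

View pics/top1.png

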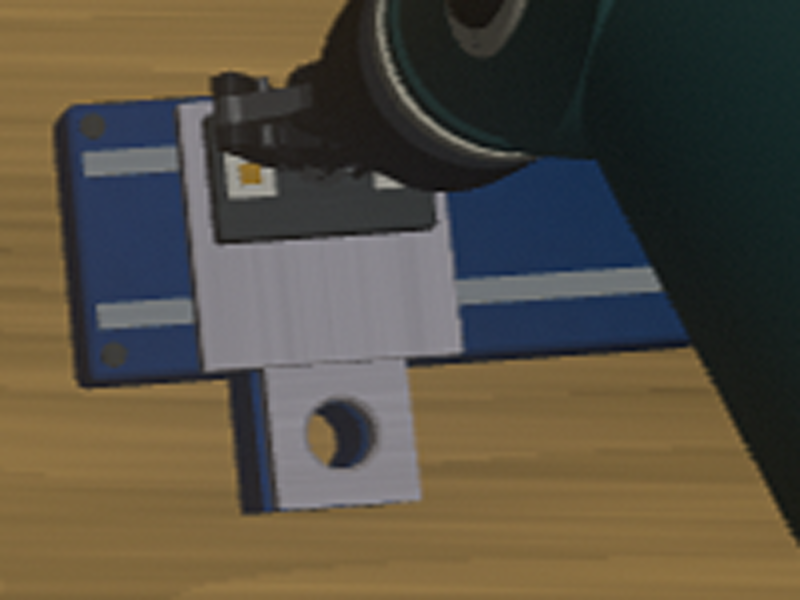

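Ear hole now at (341,433) in the crop, which is (465.3,288.3) in the full image. The boss shows as a thin strip at its left.

```bash
python3 - <<'E'
from h import *
c=manip.calibration("top")
C=cast(c,380+(341+.5)/4-.5,180+(433+.5)/4-.5,.053)
im=cv2.imread("pics/top0.png")[270:310,435:485]; g=cv2.resize(im,None,fx=4,fy=4,interpolation=cv2.INTER_CUBIC)
hsv=cv2.cvtColor(g,cv2.COLOR_BGR2HSV);m=cv2.inRange(hsv,(100,120,60),(125,255,255))
cs,h=cv2.findContours(m,cv2.RETR_CCOMP,cv2.CHAIN_APPROX_NONE)
for i,k in enumerate(cs):
    if h[0][i][3]>=0 and len(k)>20:
        e=cv2.fitEllipse(k);x,y=e[0];S=cast(c,435+(x+.5)/4-.5,270+(y+.5)/4-.5,.04);print(e,S,C,C-S)
E
```

```text
((107.34941864013672, 76.08200073242188), (72.12777709960938, 74.16656494140625), 109.43500518798828) [ 0.45927587 -0.14622055  0.04      ] [ 0.4597047  -0.14800952  0.053     ] [ 0.00042884 -0.00178897  0.013     ]
```

Request:
{"method": "apply_moves", "body": {"rows": [[1, [0, -1.5, 0], 0], [1, [0, 0, 0], 0], [1, [0, 0, 0], 0], [0.3, [0, 0, 0], 0], [0, [0, 0, 0], 0]]}}

```text
t: 4.2
tool_pos: [0.5646, -0.1384, 0.0777]
eef_rot: [[0.997, 0.078, 0.001], [0.078, -0.997, -0.0], [0.001, 0.0, -1.0]]
force: [-0.7, -0.6, -0.0]
finger_gap: 0.036
grip_force: 0.0
```

Request:
{"method": "apply_moves", "body": {"rows": [[0, [0, 0, 0], 0], [0, [0, 0, 0], 0], [0, [0, 0, -20], 0], [0, [0, 0, -40], 0], [0, [0, 0, -40], 0]]}}

```text
t: 4.62
tool_pos: [0.563, -0.1382, 0.1767]
eef_rot: [[0.997, 0.078, -0.004], [0.078, -0.997, 0.001], [-0.004, -0.002, -1.0]]
force: [0.6, 0.1, 1.1]
finger_gap: 0.0854
grip_force: 0.0
```

Request:
{"method": "apply_moves", "body": {"rows": [[0, [0, 0, -40], 0], [0, [0, 0, 0], 0], [0, [0, 0, 0], 0]]}}

```text
t: 4.87
tool_pos: [0.566, -0.1389, 0.22]
eef_rot: [[0.997, 0.078, 0.006], [0.078, -0.997, -0.001], [0.005, 0.002, -1.0]]
force: [0.4, 0.4, -0.7]
finger_gap: 0.0851
grip_force: 0.0
```

```bash
python3 - <<'E'
from h import *
c=manip.calibration("wrist");print(proj(c,[.4627,-.147,.053]))
im=manip.snapshot("wrist");cv2.imwrite("pics/w2.png",im)
np.save("w2.npy",c,allow_pickle=True);print(manip.read_state()["tool_pos"])
E
```

```text
(np.float64(313.33939896697933), np.float64(332.34740931956645))
[ 0.56453839 -0.13868963  0.21782132]
```

View pics/w2.png

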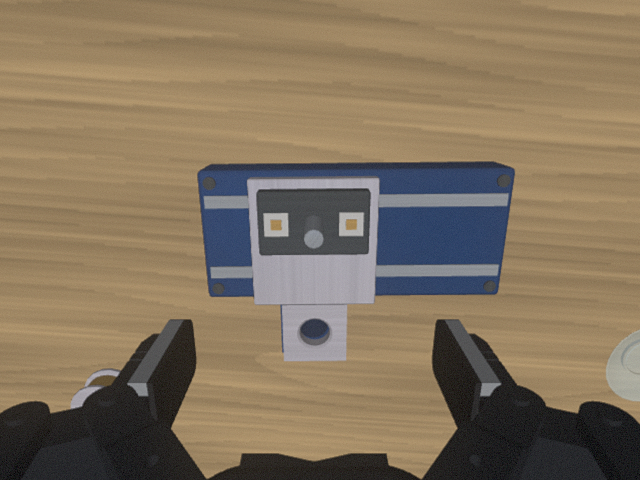

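Wrist view: ear hole at (314,331), with only the dark boss hole visible through it, so the two are aligned. On to the pin.

```bash
python3 - <<'E'
from h import *
c=np.load("w2.npy",allow_pickle=True).item();print(cast(c,314.5,330.5,.053))
s=manip.read_state();print(np.round(s["q"],1));R=np.array(s["eef_rot"]);print(R.T@(np.array([.552,.271,.2])-s["tool_pos"])*1000)
E
```

```text
[ 0.46454676 -0.14783878  0.053     ]
[ 20.8  21.8 -13.  101.9   5.7  56.8 -80. ]
[  19.4569237  -409.42841857   17.61260547]
```

Request:
{"method": "apply_moves", "body": {"rows": [[0, [2, -40, 0], 0], [0, [2, -40, 0], 0], [0, [2, -40, 0], 0], [0, [2, -40, 0], 0], [0, [2, -40, 0], 0]]}}

```text
t: 5.33
tool_pos: [0.5572, 0.063, 0.2151]
eef_rot: [[0.997, 0.078, -0.004], [0.078, -0.997, -0.0], [-0.004, 0.0, -1.0]]
force: [0.3, 0.3, 0.4]
finger_gap: 0.0852
grip_force: 0.0
```

Request:
{"method": "apply_moves", "body": {"rows": [[0, [2, -40, 0], 0], [0, [2, -40, 0], 0], [0, [2, -40, 0], 0], [0, [0, -15, 0], -7], [0, [0, 0, 0], -7]]}}

```text
t: 5.75
tool_pos: [0.5514, 0.2027, 0.2151]
eef_rot: [[0.944, 0.331, -0.004], [0.331, -0.944, 0.002], [-0.003, -0.003, -1.0]]
force: [0.1, -0.3, -0.2]
finger_gap: 0.0852
grip_force: 0.0
```

Request:
{"method": "apply_moves", "body": {"rows": [[0, [0, 0, 0], -7], [0, [0, 0, 0], -7], [0, [0, 0, 0], -7], [0, [0, 0, 0], -7], [0, [0, 0, 0], -7]]}}

```text
t: 6.17
tool_pos: [0.553, 0.1962, 0.2149]
eef_rot: [[0.59, 0.807, -0.004], [0.807, -0.59, -0.001], [-0.003, -0.003, -1.0]]
force: [0.1, 0.3, 0.3]
finger_gap: 0.0855
grip_force: 0.0
```

Request:
{"method": "apply_moves", "body": {"rows": [[0, [0, 0, 0], -7], [0, [0, 0, 0], -7], [0, [0, 0, 0], -7], [0, [0, 0, 0], -7], [0, [0, 0, 0], -7]]}}

```text
t: 6.58
tool_pos: [0.553, 0.1962, 0.2149]
eef_rot: [[0.02, 1.0, -0.004], [1.0, -0.02, -0.001], [-0.001, -0.004, -1.0]]
force: [0.0, 0.6, -0.5]
finger_gap: 0.0852
grip_force: 0.0
```

Request:
{"method": "apply_moves", "body": {"rows": [[0, [0, 0, 0], -7], [0, [0, 0, 0], -6], [0, [0, 0, 0], 0], [0, [0, 0, 0], 0], [0, [0, 0, 0], 0]]}}

```text
t: 7.0
tool_pos: [0.5537, 0.1963, 0.2161]
eef_rot: [[-0.196, 0.981, -0.002], [0.981, 0.196, -0.0], [0.0, -0.002, -1.0]]
force: [-0.0, -1.4, 1.1]
finger_gap: 0.0852
grip_force: 0.0
```

```bash
python3 - <<'E'
from h import *
c=manip.calibration("wrist");print(proj(c,[.552,.271,.105]))
im=manip.snapshot("wrist");cv2.imwrite("pics/w3.png",im)
np.save("w3.npy",c,allow_pickle=True);print(manip.read_state()["tool_pos"])
E
```

```text
(np.float64(335.02050358591305), np.float64(113.92388936615642))
[0.55382722 0.19641978 0.2164607 ]
```

View pics/w3.png

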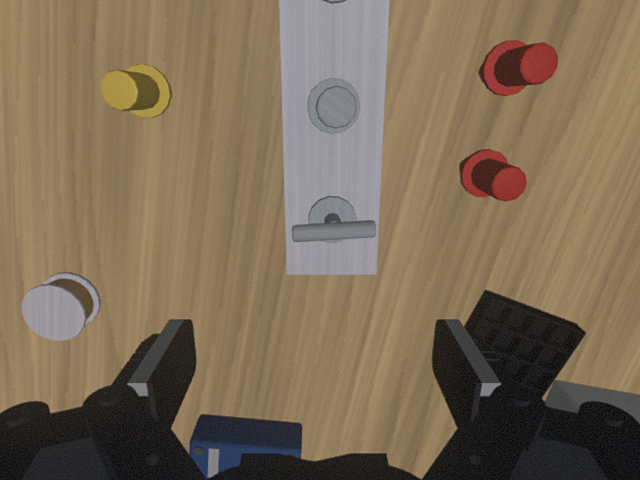

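Wrist view: plain grey knob top at (337,106), flange concentric. The rack runs vertically, so the fingers will close across the row.

```bash
python3 - <<'E'
from h import *
c=np.load("w3.npy",allow_pickle=True).item();K=cast(c,337,106,.105);F=cast(c,333,105.5,.065)
print(K,F);s=manip.read_state();R=np.array(s["eef_rot"]);print(R.T@(np.array([*K[:2],.073])-s["tool_pos"])*1000)
E
```

```text
[0.55218812 0.27552769 0.105     ] [0.55161578 0.27512958 0.065     ]
[ 77.88746136  14.17503875 143.4375548 ]
```

Request:
{"method": "apply_moves", "body": {"rows": [[0, [38, 7, 10], 0], [0, [38, 7, 10], 0], [0, [0, 0, 30], 0], [0, [0, 0, 0], 0], [0, [0, 0, 0], 0]]}}

```text
t: 7.47
tool_pos: [0.5517, 0.2735, 0.1658]
eef_rot: [[-0.199, 0.98, -0.003], [0.98, 0.199, -0.002], [-0.001, -0.003, -1.0]]
force: [0.4, -0.8, -0.7]
finger_gap: 0.0856
grip_force: 0.0
```

```bash
python3 - <<'E'
from h import *
s=manip.read_state();R=np.array(s["eef_rot"]);print(s["tool_pos"],R.T@(np.array([.552,.274,.073])-s["tool_pos"])*1000)
c=manip.calibration("wrist");im=manip.snapshot("wrist");cv2.imwrite("pics/w4.png",im);np.save("w4.npy",c,allow_pickle=True);print(proj(c,[.552,.274,.105]))
E
```

```text
[0.55174458 0.27350121 0.16581414] [ 0.55870909  0.67115248 92.81172333]
(np.float64(313.12926151096184), np.float64(262.50217585134845))
```

View pics/w4.png

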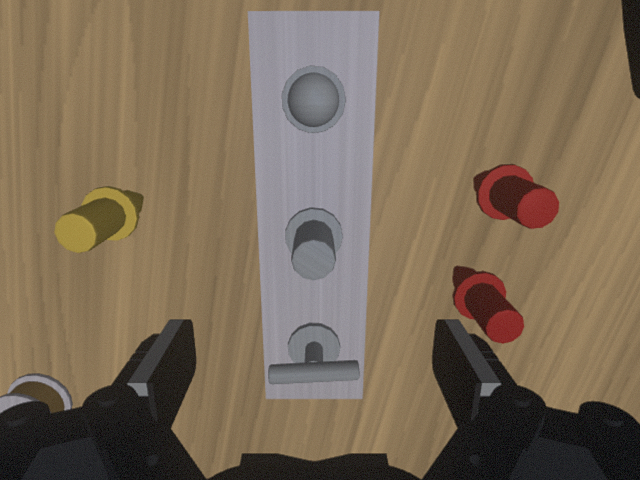

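Knob at (313,260), 2 px from the prediction. Descending and gripping.

Request:
{"method": "apply_moves", "body": {"rows": [[0, [1, 0, 35], 0], [0, [0, 0, 35], 0], [0, [0, 0, 21], 0], [0.5, [0, 0, 0], 0], [1, [0, 0, 0], 0]], "force": 50}}

```text
t: 7.93
tool_pos: [0.5534, 0.274, 0.0771]
eef_rot: [[-0.197, 0.98, 0.0], [0.98, 0.197, -0.0], [-0.0, 0.0, -1.0]]
force: [-0.1, -0.1, 0.4]
finger_gap: 0.0641
grip_force: 0.0
```

Request:
{"method": "apply_moves", "body": {"rows": [[1, [0, 0, 0], 0], [1, [0, 0, 0], 0], [1, [0, 0, 0], 0], [1, [0, 0, 0], 0], [1, [0, 0, 0], 0]]}}

```text
t: 8.35
tool_pos: [0.5537, 0.2752, 0.0785]
eef_rot: [[-0.199, 0.98, 0.003], [0.98, 0.199, 0.001], [0.0, 0.003, -1.0]]
force: [0.1, -1.3, 7.0]
finger_gap: 0.0227
grip_force: 48.7
```

Request:
{"method": "apply_moves", "body": {"rows": [[1, [0, 0, -10], 0], [1, [0, 0, -20], 0], [1, [0, 0, -30], 0], [1, [0, 0, -30], 0], [1, [0, 0, -10], 0]]}}

```text
t: 8.77
tool_pos: [0.5544, 0.2764, 0.1816]
eef_rot: [[-0.199, 0.98, 0.006], [0.98, 0.199, 0.003], [0.002, 0.007, -1.0]]
force: [0.9, 0.8, -1.4]
finger_gap: 0.0226
grip_force: 49.2
```

Request:
{"method": "apply_moves", "body": {"rows": [[1, [-10, -4, -25], 0], [1, [-33, -14.5, 0], 0], [1, [-33, -14.5, 0], 0], [1, [-33, -14.5, 0], 0], [1, [-33, -14.5, 0], 0]]}}

```text
t: 9.18
tool_pos: [0.5192, 0.1217, 0.2013]
eef_rot: [[-0.2, 0.98, -0.0], [0.98, 0.2, -0.001], [-0.001, -0.0, -1.0]]
force: [0.1, -0.6, -1.5]
finger_gap: 0.0224
grip_force: 49.4
```

Request:
{"method": "apply_moves", "body": {"rows": [[1, [-33, -14.5, 0], 0], [1, [-33, -14.5, 0], 0], [1, [-33, -14.5, 0], 0], [1, [-33, -14.5, 0], 0], [1, [-33, -14.5, 0], 0]]}}

```text
t: 9.6
tool_pos: [0.4809, -0.0545, 0.2015]
eef_rot: [[-0.199, 0.98, 0.0], [0.98, 0.199, -0.001], [-0.001, 0.0, -1.0]]
force: [1.4, 0.1, -1.7]
finger_gap: 0.0224
grip_force: 49.4
```

Request:
{"method": "apply_moves", "body": {"rows": [[1, [-33, -14.5, 0], 0], [1, [-20, -9, 0], 0], [1, [0, 0, 0], 0], [1, [0, 0, 0], 0], [1, [0, 0, 0], 0]]}}

```text
t: 10.02
tool_pos: [0.4694, -0.1087, 0.2014]
eef_rot: [[-0.199, 0.98, 0.0], [0.98, 0.199, 0.0], [0.0, 0.0, -1.0]]
force: [0.3, -0.3, -2.4]
finger_gap: 0.0228
grip_force: 49.4
```

```bash
python3 - <<'E'
from h import *
s=manip.read_state();R=np.array(s["eef_rot"]);print(s["tool_pos"],np.round(R,3),R.T@(np.array([.4625,-.1475,.13])-s["tool_pos"])*1000,np.round(s["q"],1))
E
```

```text
[ 0.46936405 -0.10872768  0.20140664] [[-0.199  0.98   0.   ]
 [ 0.98   0.199  0.   ]
 [ 0.     0.    -1.   ]] [-36.64192207 -14.48148024  71.39308211] [ 42.3  17.3 -38.5 114.5  13.5  52.5   8.2]
```

Request:
{"method": "apply_moves", "body": {"rows": [[1, [-18, -7, 10], 0], [1, [-18.5, -7.5, 30], 0], [1, [0, 0, 30], 0], [1, [0, 0, 0], 0], [1, [0, 0, 0], 0]]}}

```text
t: 10.43
tool_pos: [0.462, -0.1459, 0.1306]
eef_rot: [[-0.202, 0.979, -0.003], [0.979, 0.202, 0.002], [0.003, -0.002, -1.0]]
force: [0.2, 0.3, -2.1]
finger_gap: 0.0225
grip_force: 49.4
```

```bash
python3 - <<'E'
from h import *
s=manip.read_state();print(s["tool_pos"])
a=manip.snapshot("scene")[280:430,130:280];b=manip.snapshot("wrist");cv2.imwrite("pics/w5full.png",b)
p=cv2.resize(a,None,fx=4,fy=4,interpolation=cv2.INTER_CUBIC);cv2.imwrite("pics/s5.png",p)
c=manip.calibration("scene")
for q in ([.4625,-.1475,.053],[.4625,-.1475,.0675]):u,v=proj(c,q);print((u-130)*4,(v-280)*4)
E
```

```text
[ 0.46198308 -0.14594308  0.13063841]
325.3143049623658 214.56031249038688
320.13513025500697 195.8730839149821
```

View pics/s5.png

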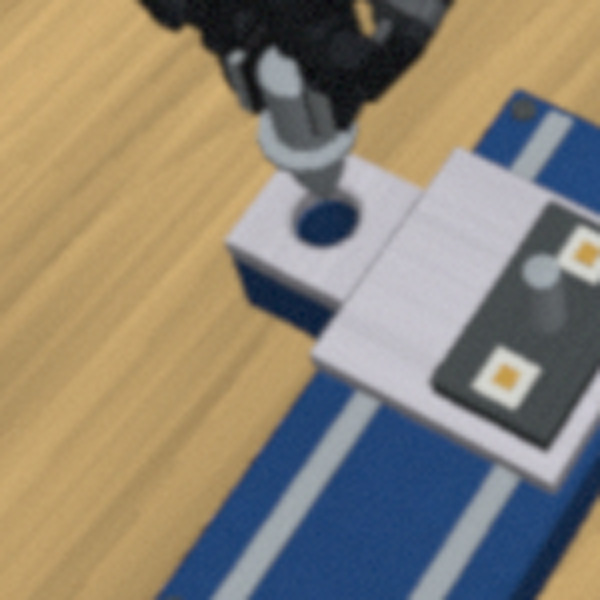

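The hole is at (327,217) in the crop and the nose tip at about (322,197), right on the predicted offset. Lowering.

Request:
{"method": "apply_moves", "body": {"rows": [[1, [0, 0, 8], 0], [1, [0, 0, 8], 0], [1, [0, 0, 8], 0], [1, [0, 0, 8], 0], [1, [0, 0, 0], 0]]}}

```text
t: 10.95
tool_pos: [0.4613, -0.1478, 0.0976]
eef_rot: [[-0.199, 0.98, -0.003], [0.98, 0.199, 0.001], [0.001, -0.003, -1.0]]
force: [-0.5, -0.6, -2.0]
finger_gap: 0.0221
grip_force: 49.4
```

Request:
{"method": "apply_moves", "body": {"rows": [[1, [0, 0, 6], 0], [1, [0, 0, 6], 0], [1, [0, 0, 6], 0], [1, [0, 0, 5], 0], [1, [0, 0, 0], 0]]}}

```text
t: 11.37
tool_pos: [0.4617, -0.1479, 0.0751]
eef_rot: [[-0.199, 0.98, -0.002], [0.98, 0.199, 0.001], [0.001, -0.002, -1.0]]
force: [-0.2, -1.2, -1.9]
finger_gap: 0.0224
grip_force: 49.4
```

Request:
{"method": "apply_moves", "body": {"rows": [[1, [0, 0, 1], 0], [1, [0, 0, 1], 0], [1, [0, 0, 0], 0]]}}

```text
t: 11.62
tool_pos: [0.4625, -0.1481, 0.0743]
eef_rot: [[-0.199, 0.98, 0.0], [0.98, 0.199, -0.0], [-0.0, 0.0, -1.0]]
force: [0.1, -0.3, -2.2]
finger_gap: 0.0225
grip_force: 49.4
```

Force is unchanged, so the flange is still about 2 mm above the ear.

Request:
{"method": "apply_moves", "body": {"rows": [[1, [0, 0, 1], 0], [1, [0, 0, 1], 0], [1, [0, 0, 0.5], 0], [1, [0, 0, 0], 0], [1, [0, 0, 0], 0]]}}

```text
t: 12.03
tool_pos: [0.4624, -0.1481, 0.0718]
eef_rot: [[-0.199, 0.98, 0.0], [0.98, 0.199, -0.0], [-0.0, -0.0, -1.0]]
force: [0.4, -1.1, -1.8]
finger_gap: 0.0224
grip_force: 49.4
```

Request:
{"method": "apply_moves", "body": {"rows": [[1, [0, 0, 1], 0], [1, [0, 0, 0.5], 0], [1, [0, 0, 0], 0], [1, [0, 0, 0], 0]]}}

```text
t: 12.37
tool_pos: [0.4626, -0.1482, 0.0714]
eef_rot: [[-0.199, 0.98, 0.0], [0.98, 0.199, -0.001], [-0.001, -0.0, -1.0]]
force: [-3.8, 0.8, 11.3]
finger_gap: 0.0221
grip_force: 51.2
```

Flange contact: the force on the tool has risen to +11 N. Releasing and retreating upward.

Request:
{"method": "apply_moves", "body": {"rows": [[0.6, [0, 0, -0.5], 0], [0.3, [0, 0, 0], 0], [0, [0, 0, 0], 0], [0, [0, 0, 0], 0], [0, [0, 0, 0], 0]]}}

```text
t: 12.78
tool_pos: [0.4624, -0.1481, 0.0707]
eef_rot: [[-0.199, 0.98, -0.0], [0.98, 0.199, 0.0], [0.0, -0.0, -1.0]]
force: [-0.2, 0.3, -0.7]
finger_gap: 0.0801
grip_force: 0.0
```

Request:
{"method": "apply_moves", "body": {"rows": [[0, [0, 0, -15], 0], [0, [0, 0, -35], 0], [0, [0, 0, -40], 0], [0, [0, 0, -30], 0], [0, [0, 0, 0], 0]]}}

```text
t: 13.2
tool_pos: [0.4661, -0.1486, 0.1964]
eef_rot: [[-0.199, 0.98, 0.009], [0.98, 0.199, -0.004], [-0.006, 0.008, -1.0]]
force: [1.0, 0.5, 0.2]
finger_gap: 0.0854
grip_force: 0.0
```

```bash
python3 - <<'E'
from h import *
a=manip.snapshot("scene")[280:430,130:280];cv2.imwrite("pics/s6.png",cv2.resize(a,None,fx=4,fy=4,interpolation=cv2.INTER_CUBIC))
c=manip.calibration("scene")
for z in (.058,.098):u,v=proj(c,[.4625,-.1475,z]);print((u-130)*4,(v-280)*4)
E
```

```text
323.5428786464124 208.16874426935897
308.8073246771444 155.00068550167998
```

View pics/s6.png

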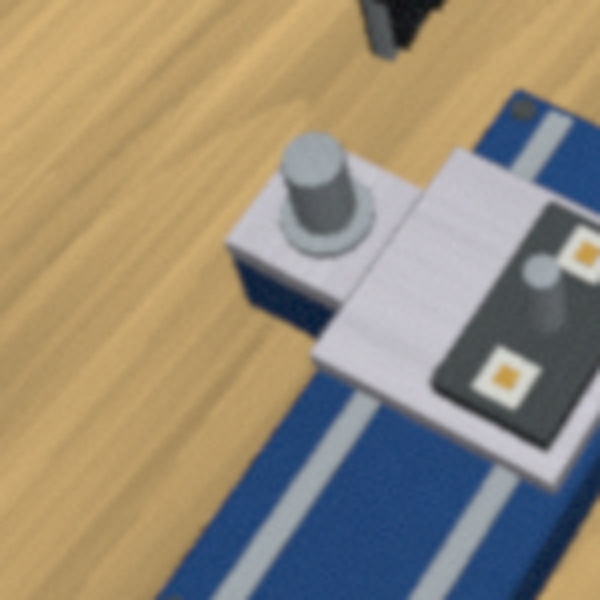

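The pin stands upright with its flange flat on the ear (knob top at (314,160), flange at (327,214)), and the gripper is clear of it.

Request:
{"method": "apply_moves", "body": {"rows": [[0, [0, 0, 0], 0], [0, [0, 0, 0], 0], [0, [0, 0, 0], 0]]}}

```text
t: 13.5
tool_pos: [0.4615, -0.1479, 0.1894]
eef_rot: [[-0.199, 0.98, -0.003], [0.98, 0.199, 0.001], [0.002, -0.002, -1.0]]
force: [-0.4, 0.2, 0.5]
finger_gap: 0.0854
grip_force: 0.0
```

```bash
python3 -c "
from bench import manip
print(manip.close_job())"
```

```text
the job is handed in; nothing more can be done
None
```

I slid the carriage into line, lowered the locating pin through both holes until its flange rested on the ear, let go, and handed the job in at about 13.5 s; the final picture shows it standing upright, but no verdict was returned.

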